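# Stamp an egg and hold the magnifier in focus over its crown

### The arm

A 7-joint arm with a two-finger parallel gripper is mounted at the origin on the work surface. World frame = base frame: x ahead of the robot, y to its left, z up, the work surface at z = 0. Lengths are in m, angles in degrees, forces in N, time in s.
With the tool pointing down it reaches from about 0.425 to 0.875 m from the base axis. Payload 4.7 kg.
Tool frame: the origin (TCP) lies at the centre of the arm's flange, where the gripper is bolted on; the fingertips stand 182 mm ahead of it and the grasp point (between the pads) lies 164 mm ahead of it; z points along the fingers, y is the line along which they close (so a half turn about z gives the same grasp; the last joint's range is limited). The gripper opens to 87 mm and grips with 3 to 60 N. Pads are 19 mm wide; open, the fingers measure 117 mm over their backs; the gripper's body (75 mm by 190 mm) begins 51 mm behind the grasp point.
Start: joints at [73.86, 18.392, -4.016, 83.108, 1.295, 78.541, -3.26], TCP at [0.189, -0.622, 0.405] pointing down, gripper open.
Joint ranges: [-163.93, 163.93], [-17.29, 119.83], [-79.2, 71.16], [3.27, 140.29], [-89.18, 269.18], [5.43, 117.66], [-154.24, 154.24]. Speed limits (degrees/s): [147.25, 147.25, 180, 180, 180, 180, 180].

### API

Orientations are given as [roll, pitch, yaw] about the fixed x, y, z axes, in that order (R = Rz(yaw) Ry(pitch) Rx(roll)).
In Python, from cell import env gives the robot as it stands. The module is installed in compiled form; this text tells all that it offers.
- The arm moves only by the tool step_arm, never from a script. Its argument "steps" is one flat list of numbers, 5 for each row, row after row: the opening, from 0 (shut) to 1 (fully open), then the shift along the tool's x, y, z in mm, then the turn about the tool's z in degrees. In form: [grip, dx, dy, dz, roll, grip, dx, dy, dz, roll, ...]. A call has 1 to 12 rows; each row shifts and turns the commanded pose from where the row before left it, along the tool's axes as they then stand; what a row does not reach is not made up. A row lasts 1/8 s, in which the tool goes at most 62.5 mm and 10.7 degrees, less where a joint would pass 70% of its speed; a pose out of reach is approached as far as the arm can. A call with a gripper value outside its range is refused whole. The fingers move at their own pace and stop on an object; "grip_force" is the grip in N (left out, the last holds). Time passes only in rows, so rows that do not move let the fingers close. It gives the time, the measured TCP pose, the force, the opening and the grip force at its end, in the units of the state.
- env.get_obs(): the state, without advancing time (a new reading comes with each control period).
- env.read_camera(name): name is "scene" or "top" or "wrist"; returns a dict with "image" (420x560x3 uint8, red, green, blue), "camera_matrix" (3x3 intrinsics, pixels), "distortion" ([k1, k2, p1, p2, k3] as OpenCV has them; the pictures are not rectified), "R" (3x3) and "t" (3): a world point X has camera coordinates R X + t. Camera axes: x right, y down, z forward; pixel columns grow to the right and rows downward; lengths in m; the calibration is good to about 2 mm. A picture is of the moment at which its call begins. There is no depth.
- env.sign_off(): hands the job in; it is judged then, once.
The state is a dict: "time_s": time; "qpos": joint angles; "joint_velocities": joint speeds; "effort": joint torques, N m; "tool_pos": TCP position; "tool_rot": TCP orientation; "force": force on the tool from outside, world axes, zero at the start; "wrist_torque": the same for the moment, N m; "grip_width": finger opening in m; "grasp_force": force on a finger pad.
Only numpy, scipy, OpenCV 4.12 (cv2) and the standard library are available. Lean on these libraries where they do the work, as an engineer would, in place of code of your own. Each camera call takes 0.05 s, during which the arm holds its last target. There are 200 camera calls.

### The job

Stamp the egg that stands in the press: swing the press's hand lever right down to its stop and let it come fully back up. Then pick up the magnifier by its handle and hold it still and level, centred over the egg, with its glass at the height that the cursor on the press's rule points to, and finish while still holding it there. Do not touch the egg or shift the cursor, and leave everything else on the bench where it is.

Things in the scene. Friction and masses are not known exactly. Their poses are not given: they have to be found in the camera images.
- press: grey egg stamping press, fixed to the bench; place and yaw vary. Base 120 x 230 x 12 mm; origin on the bench, z up. Its frame, mm: egg seat at (0, -30), a disc and a rubber cup of 24.5 radius, rim 36 high; column 50 wide (x) at (0, 85), 126 tall; lever swings in the plane x = 0; on the column's +x flank a steel rule 20 wide at (41, 55), standing 12 to 202 high
- lever (a joint): angle of the press's sprung hand lever, rad: 0 at rest (75 degrees above level, leaning towards the egg), growing as it swings down over the egg to its stop at 1.31 (level). Let go, it springs back to 0 in under a second; about 3 N at the ball starts it, 6 N holds it at the stop. Flat bar 20 mm wide for 140 mm, then a 12 mm rod to the ball; the stamp head below meets the egg at the stop
- lever_ball (a point): centre of the lever's black ball knob, 34 mm in diameter, 190 mm from the pivot; at rest about 294 mm above the bench, at the stop about 112 mm
- lever_pivot (a point): the lever's pivot, 110 mm above the bench, 115 mm from the egg's centre line in plan; the axis is level, along the press's x; when pressed the ball travels about the press's +x by the right-hand rule (from above the pivot over to the egg's side)
- egg: the hen's egg to be stamped, standing loose, point down, in the press's cup; 57 mm tall, 44 mm across; origin at its lowest point, 20 mm above the bench, z up
- egg_top (a point): crown (highest point) of that egg, 77 mm above the bench
- focus_mark (a point): tip of the thin brass pointer of the cursor, a brass block 28 x 12 x 16 mm on the press's rule; its height, 117 to 152 mm above the bench (40 to 75 mm over the egg's crown), is where the magnifier's glass is in focus. In the press's frame it lies at x = 35, y = 31 mm
- magnifier: black battery-lit hand magnifier lying flat on the bench, 150 g, about 189 mm long and 22 mm thick; origin at the underside of its lens's centre; z up, the handle points along its -x. Round lens head 78 mm in diameter; straight handle 26 mm wide (y) and 22 mm thick (z) with flat flanks, from x = -45 to -150 mm; balances at about x = -70 mm
- glass_centre (a point): centre of the magnifier's glass, 11 mm above the underside of the lens head
- magnifier_grip (a point): good place to hold the magnifier: middle of the handle's section at x = -78 mm, y = 0, z = 11 mm in the magnifier's frame (axes as the magnifier's)
- brush: bystander: wooden egg brush 165 mm long, 42 mm wide, 30 mm tall, on the bench beside the magnifier (either may be on the left); handle towards -x
- egg_carton: bystander: open pulp carton of eggs, 110 x 158 mm, lid up to about 150 mm tall on its +x side
- ink_bottle: bystander: small bottle, 38 mm in diameter, 75 mm tall
- pad_tin: bystander: flat ink-pad tin 88 x 128 x 18 mm
- tape_roll: bystander: roll of tape lying flat, 96 mm in diameter, 25 mm tall
- cup_egg: bystander: another egg in a loose white egg cup, 67 mm tall, 48 mm across
- tub: bystander: clear plastic tub, 120 mm across, 60 mm tall
Things that resemble listed ones, but are neither listed nor needed, are in the scene too. Leave any blue or red look-alike of the magnifier alone.

How it is judged (in metres and radians):
On the way, in this order (a step that is already met when the one before it is completed fails the run):
1. the lever is swung down to its stop (value of joint lever above 1.25 rad), for 0.1 s.
2. the lever has come fully back up (value of joint lever below 0.06 rad), for 0.1 s.
3. the magnifier is picked up off the bench (height (world z) of glass_centre above 0.04 m and contact force between the fingers and magnifier above 1 N), for 0.1 s.
At the end, for the whole second after the job is handed in: The gripper alone holds the magnifier still: glass within 15 mm of the egg's crown in plan and 8 mm of the cursor pointer's height, level within 0.15 rad; lever back up (under 0.06 rad), egg upright in its cup (within 6 mm), cursor not shifted (4 mm) (horizontal distance between glass_centre and egg_top below 0.015 m and z of glass_centre in the frame of focus_mark between -0.008 and 0.008 m and angle between magnifier's own z axis and vertical below 0.15 rad and linear speed of magnifier below 0.02 m/s and contact force between the fingers and magnifier above 1 N and contact force between magnifier and press below 0.2 N and contact force between magnifier and egg below 0.2 N and value of joint lever below 0.06 rad and distance of egg from where it was at the start of the episode below 0.006 m and angle between egg's own z axis and vertical below 0.1 rad and distance of focus_mark from where it was at the start of the episode below 0.004 m); the arm keeps its last pose, push and grip.
It fails at once if the egg is touched by the gripper or the magnifier (contact force between any of the fingers, the arm, magnifier and egg above 0.5 N).
It fails at once if the cursor is shifted on the rule (distance of focus_mark from where it was at the start of the episode above 0.004 m).
It fails at once if another thing on the bench is disturbed (distance of any of brush, egg_carton, ink_bottle, pad_tin, tape_roll, cup_egg, tub from where it was at the start of the episode above 0.02 m).
It also fails if it takes over 59 s, if anything falls off the work surface, if the arm or the gripper's body presses on something with over 40 N, if the wrist force passes 120 N, or if a joint passes its speed limit or range.

## Working session

There is one attempt and no reset: what is moved stays moved. The work goes in short steps, Python scripts to look and compute and a tool call to move; the robot and the scene stay as the last step left them, time stands still between calls to the robot, and variables do not carry over. Pictures are saved under pics/ and viewed, at most 12 in all, crops included, and the job is handed in when it is done.

Besides the shell and the picture viewer there is one more tool, called after "Request:" by a JSON object that holds its "fn" and its "kwargs". step_arm: Moves the arm, as the interface text tells. Its arguments: {"type":"object","properties":{"steps":{"type":"array","items":{"type":"number"}},"grip_force":{"type":"number"}},"required":["steps"]}

```bash
mkdir -p pics; cat > h.py <<'E'
import numpy as np, cv2, pickle
from cell import env
def snap(n,f=None):
    c=env.read_camera(n); f=f or n
    cv2.imwrite(f'pics/{f}.png',c['image'][:,:,::-1]); pickle.dump(c,open(f'pics/{f}.pkl','wb')); return c
def load(f): return pickle.load(open(f'pics/{f}.pkl','rb'))
def ray(c,uv):
    p=cv2.undistortPoints(np.array([[uv]],float),c['camera_matrix'],np.array(c['distortion']))[0,0]
    R=np.array(c['R']);return -R.T@np.array(c['t']), R.T@np.array([p[0],p[1],1])
def atz(c,uv,z):
    o,d=ray(c,uv); return o+d*(z-o[2])/d[2]
def tri(*obs):
    A=np.zeros((3,3));b=np.zeros(3);L=[]
    for c,uv in obs:
        o,d=ray(c,uv);d=d/np.linalg.norm(d);P=np.eye(3)-np.outer(d,d);A+=P;b+=P@o;L.append((P,o))
    x=np.linalg.solve(A,b);return x,[np.linalg.norm(P@(x-o)) for P,o in L]
def proj(c,X):
    R=np.array(c['R']);return cv2.projectPoints(np.atleast_2d(np.array(X,float)),cv2.Rodrigues(R)[0],np.array(c['t'],float),c['camera_matrix'],np.array(c['distortion']))[0][:,0]
E
python3 - <<'E'
from h import *
a=snap('scene');b=snap('top');c=snap('wrist')
for k in (a,b,c): print(np.round(-np.array(k['R']).T@np.array(k['t']),3))
for n in('scene','top'):
    i=cv2.imread(f'pics/{n}.png');cv2.imwrite(f'pics/{n}_b.png',cv2.resize(i,(800,600),interpolation=cv2.INTER_CUBIC))
o=env.get_obs();print(o['tool_pos'],o['tool_rot'],o['grip_width'])
E
```

```text
[ 1.121 -0.644  1.191]
[0.41  0.124 1.439]
[ 0.258 -0.601  0.383]
[ 0.18939312 -0.62164902  0.40390963] [-1.79916330e+02  6.28975133e-03  1.69494144e+01] 0.0872276330402118
```

View pics/scene_b.png

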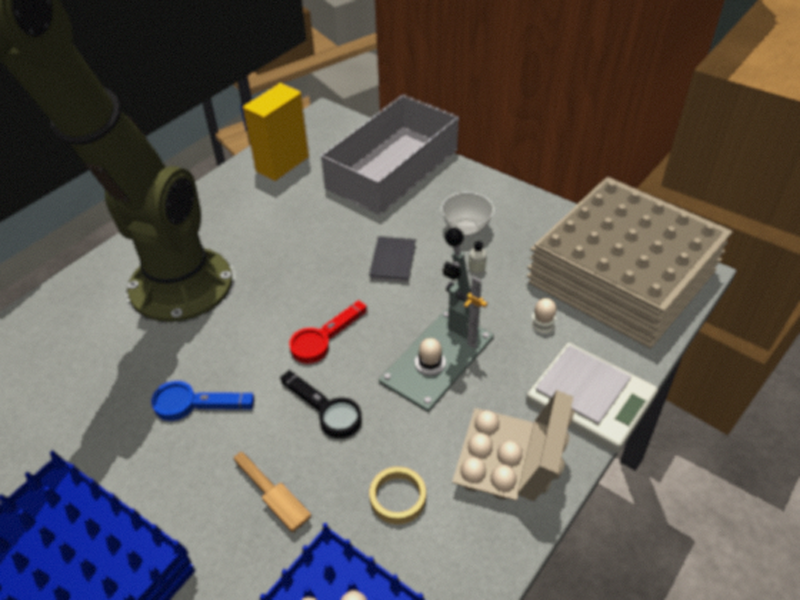

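View pics/top_b.png

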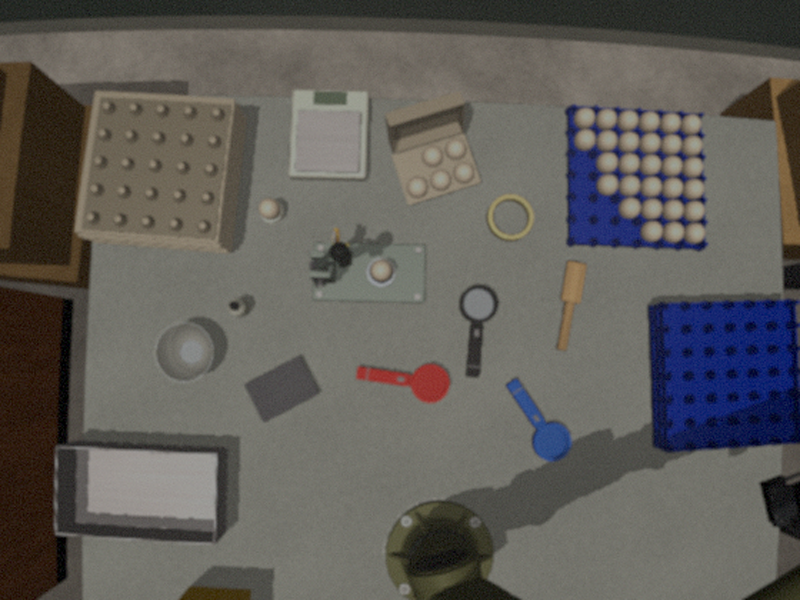

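The scene view shows a black magnifier (glass at 341,416; handle to 287,377). The red one (310,345) and the blue one (172,400) are look-alikes. The press egg is at (430,347), the lever ball at (454,237) and the brass cursor near (475,299). The top view shows the magnifier glass at (479,303), the egg at (381,270), the ball at (340,253) and the press base from (312,243) to (426,302). Next I'll enlarge the press and the magnifier.

```bash
python3 - <<'E'
from h import *
a=load('scene');b=load('top')
s=.7
A=cv2.resize(a['image'][150:270,280:360,::-1],None,fx=5,fy=5,interpolation=cv2.INTER_CUBIC)
B=cv2.resize(b['image'][150:270,215:295,::-1],None,fx=5,fy=5,interpolation=cv2.INTER_CUBIC)
cv2.imwrite('pics/crop1.png',np.hstack([A,B]))
A=cv2.resize(a['image'][250:310,190:260,::-1],None,fx=5.7,fy=5.7,interpolation=cv2.INTER_CUBIC)
B=cv2.resize(b['image'][195:270,300:370,::-1],None,fx=5.7,fy=5.7,interpolation=cv2.INTER_CUBIC)
B=B[:]; A=cv2.copyMakeBorder(A,0,B.shape[0]-A.shape[0],0,0,cv2.BORDER_CONSTANT)
cv2.imwrite('pics/crop2.png',np.hstack([A,B]))
for n,u,v in(('egg',(430,347),(381,270)),('ball',(454,237),(340,253)),('glass',(341,416),(479,303)),('hend',(287,377),(473,376)),('brass',(467,296),(336,240))):
    x,r=tri((a,np.array(u)*s),(b,np.array(v)*s));print(n,x.round(4),np.round(r,4))
for p in((312,246),(424,243),(426,302),(314,302)):print(atz(b,np.array(p)*s,.012).round(4))
for p in((381,378),(429,407),(492,337)):print('s',atz(a,np.array(p)*s,.012).round(4))
E
```

```text
egg [0.5729 0.1334 0.0588] [0.0018 0.0018]
ball [0.5727 0.2008 0.2907] [0.0024 0.0024]
glass [ 0.5159 -0.0681  0.0155] [0.0021 0.0021]
hend [ 0.3679 -0.0582  0.0088] [0.0038 0.0038]
brass [0.609  0.2123 0.1571] [0.0059 0.0059]
[0.6229 0.2756 0.012 ]
[0.6354 0.0456 0.012 ]
[0.5138 0.0389 0.012 ]
[0.5077 0.2674 0.012 ]
s [0.5208 0.048  0.012 ]
s [0.6346 0.0477 0.012 ]
s [0.6365 0.2617 0.012 ]
```

View pics/crop1.png

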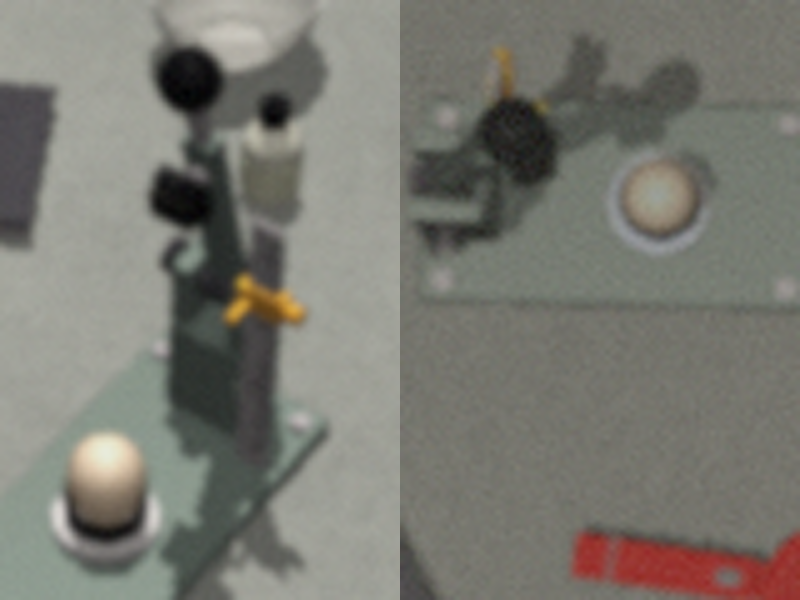

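View pics/crop2.png

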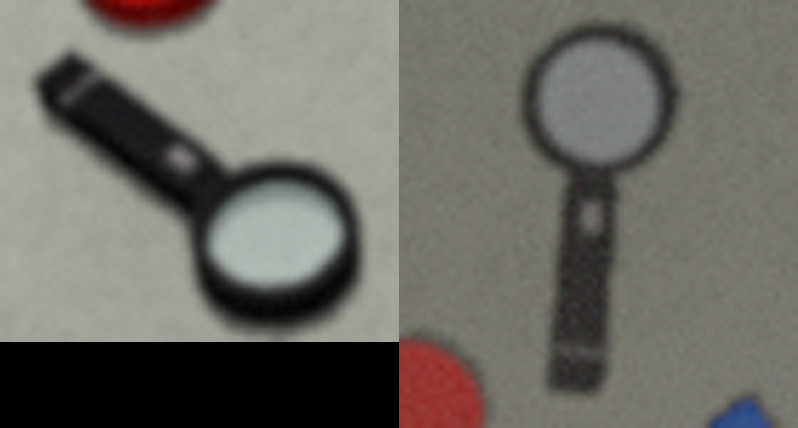

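Crop 1 shows the pointer tip at crop (230,322) in the scene half and (542,107) in the top half, with the ball at (190,79) and (517,140). Crop 2 confirms the black magnifier: round glass, black handle, and the only one that is neither red nor blue. Next I'll fit the press pose.

```bash
cat > fit.py <<'E'
from h import *
from scipy.optimize import least_squares
a=load('scene');b=load('top')
S=lambda x,y:(280+x/5,150+y/5); T=lambda x,y:(215+(x-400)/5,150+y/5)
O=[(a,(-60,-115,12),(381*.7,378*.7)),(a,(60,-115,12),(429*.7,407*.7)),(a,(60,115,12),S(327,425)),
(b,(60,-115,12),(424*.7,243*.7)),(b,(-60,-115,12),(426*.7,302*.7)),(b,(-60,115,12),T(415,300)),
(a,(0,35.8,293.5),S(190,79)),(b,(0,35.8,293.5),T(517,140)),(b,(0,-30,50),T(659,199)),
(a,(35,31,'h'),S(230,322)),(b,(35,31,'h'),T(542,107))]
def W(p,X):
    z=p[3] if X[2]=='h' else X[2]/1000
    c,s=np.cos(p[2]),np.sin(p[2]);return [p[0]+(c*X[0]-s*X[1])/1e3,p[1]+(s*X[0]+c*X[1])/1e3,z]
f=lambda p:np.concatenate([proj(c,W(p,X))[0]-uv for c,X,uv in O])
r=least_squares(f,[.573,.16,0,.135],loss='soft_l1',f_scale=1.)
p=r.x
if __name__=='__main__':
    print(p.round(4),np.degrees(p[2]));print(f(p).reshape(-1,2).round(1))
    for n,X in(('egg',(0,-30,77)),('ball',(0,35.8,293.5)),('stop',(0,-105,112)),('tip',(35,31,'h')),('piv',(0,85,110))):print(n,np.round(W(p,X),4))
E
python3 fit.py
python3 - <<'E'
from h import *
a=load('scene');b=load('top')
x,r=tri((a,(190+270/5.7,250+232/5.7)),(b,(300+201/5.7,195+98/5.7)));print('glass',x.round(4),np.round(r,4))
x,r=tri((a,(190+55/5.7,250+75/5.7)),(b,(300+177/5.7,195+386/5.7)));print('end',x.round(4),np.round(r,4))
E
```

```text
[0.5732 0.1614 0.0177 0.1437] 1.0114150398702704
[[-2.2 -0.3]
 [ 0.2  0.2]
 [ 0.4 -3.3]
 [-0.6  0. ]
 [-2.2 -0.6]
 [-0.9  0.1]
 [-2.   0.2]
 [ 0.4 -1.8]
 [ 0.2 -1.2]
 [-1.6 -0. ]
 [ 0.8 -0.2]]
egg [0.5738 0.1314 0.077 ]
ball [0.5726 0.1972 0.2935]
stop [0.5751 0.0564 0.112 ]
tip [0.6077 0.193  0.1437]
piv [0.5717 0.2464 0.11  ]
glass [ 0.5143 -0.0688  0.0174] [0.0005 0.0005]
end [ 0.3678 -0.0591  0.0131] [0.0015 0.0015]
```

Request:
{"fn": "step_arm", "kwargs": {"steps": [1,0,0,-8,-10.6,1,0,0,-8,-10.6,1,0,0,-8,-10.6,1,0,0,-8,-10.6,1,0,0,-8,-10.6,1,0,0,-8,-10.6,1,0,0,-8,-10.6,1,46,28,0,0,1,46,28,0,0,1,46,28,0,0,1,46,28,0,0,1,46,28,0,0], "grip_force": 10}}

```text
time_s: 1.65
tool_pos: [0.3255, -0.3873, 0.4606]
tool_rot: [-180.0, 0.0, 91.1]
force: [-0.4, -0.0, 0.7]
grip_width: 0.0866
grasp_force: 0.0
```

Request:
{"fn": "step_arm", "kwargs": {"steps": [1,46,28,0,0,1,46,28,0,0,1,46,28,0,0,1,46,28,0,0,1,46,28,0,0,1,46,28,0,0,1,46,28,0,0,1,46,28,0,0,1,46,28,0,0]}}

```text
time_s: 2.78
tool_pos: [0.569, 0.0311, 0.4607]
tool_rot: [180.0, 0.0, 91.1]
force: [0.1, -0.0, -0.2]
grip_width: 0.0872
grasp_force: 0.0
```

```bash
python3 - <<'E'
from h import *
import fit
c=snap('wrist','w1');o=env.get_obs();print(o['tool_pos'].round(4),o['tool_rot'].round(2),o['time_s'],o['qpos'].round(1))
i=cv2.resize(c['image'][:,:,::-1],(800,600),interpolation=cv2.INTER_CUBIC)
for X in((0,-30,77),(0,35.8,293.5),(35,31,'h')):
    u=proj(c,fit.W(fit.p,X))[0]/.7;print(u.round(0));cv2.circle(i,tuple(int(k) for k in u),4,(0,0,255),1)
cv2.imwrite('pics/w1b.png',i)
E
```

```text
[0.5704 0.0387 0.4603] [179.86  -0.41  91.62] 2.825 [ 37.9  12.9 -51.6  88.3   9.8  83.4 -12.5]
[405. 145.]
[ 418. -169.]
[464.  32.]
```

View pics/w1b.png

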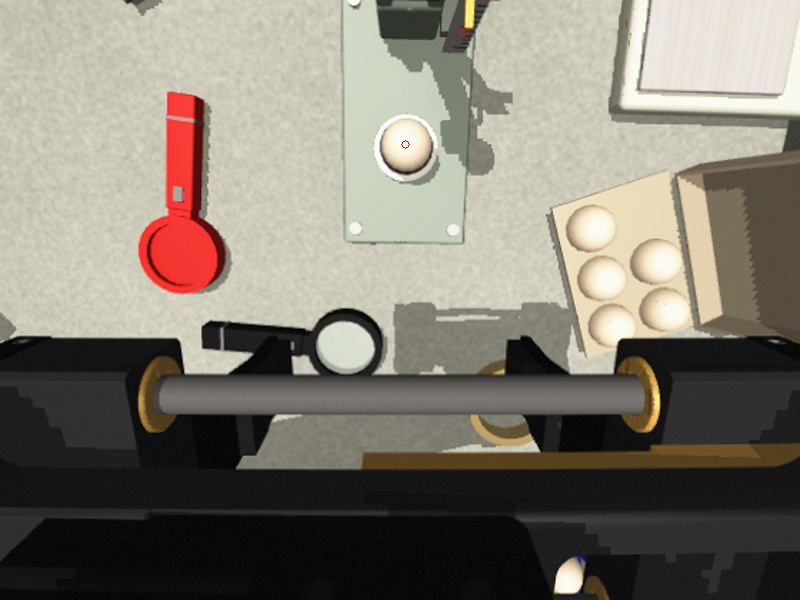

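The picture shows the egg at (405,145), right where the fit predicts it, and the pointer end near (467,29), also as predicted. I'm advancing to straddle the ball.

Request:
{"fn": "step_arm", "kwargs": {"steps": [1,40,2,1,0,1,40,1,1,0,1,40,1,1,0,1,40,1,0,0,1,0,0,0,0,1,0,0,0,0]}}

```text
time_s: 3.58
tool_pos: [0.5704, 0.1893, 0.4573]
tool_rot: [-180.0, 0.1, 91.1]
force: [-0.7, -0.6, -0.5]
grip_width: 0.087
grasp_force: 0.0
```

```bash
python3 - <<'E'
from h import *
import fit
for n in('scene','top'):
    c=snap(n,n+'2')
A=cv2.resize(load('scene2')['image'][120:240,270:370,::-1],None,fx=4,fy=4,interpolation=cv2.INTER_CUBIC)
B=cv2.resize(load('top2')['image'][120:240,195:295,::-1],None,fx=4,fy=4,interpolation=cv2.INTER_CUBIC)
cv2.imwrite('pics/c3.png',np.hstack([A,B]));o=env.get_obs();print(o['tool_pos'],o['tool_rot'],o['force'])
E
```

```text
[0.57074505 0.18829255 0.45742545] [-1.79984437e+02  6.84496646e-02  9.10034164e+01] [ 0.2808678   0.30608398 -1.26463672]
```

View pics/c3.png

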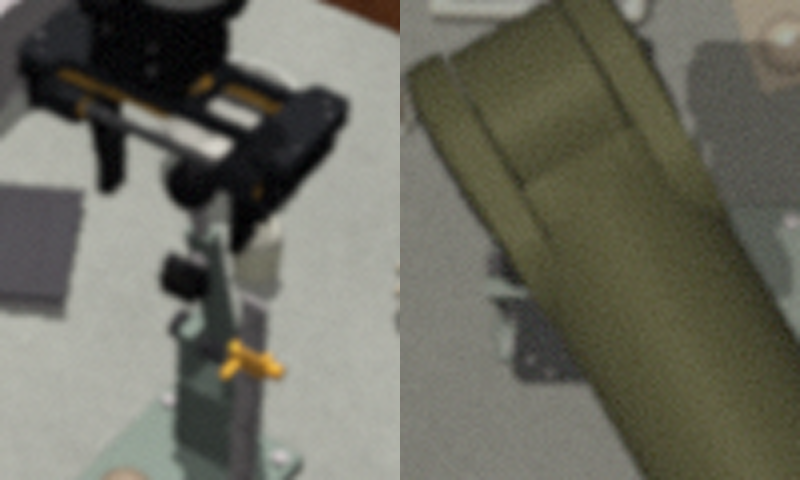

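The ball sits between the open fingers, at crop (190,180) on the left side. The tool is about 9 mm short in y, so I'll advance and close.

Request:
{"fn": "step_arm", "kwargs": {"steps": [1,9,2,0,0,1,0,0,0,0,0,0,0,0,0,0,0,0,0,0,0,0,0,0,0,0,0,0,0,0,0,0,0,0,0,0,0,0,0,0], "grip_force": 25}}

```text
time_s: 4.68
tool_pos: [0.5724, 0.199, 0.4578]
tool_rot: [179.9, -0.0, 91.1]
force: [9.6, 0.2, -3.8]
grip_width: 0.0348
grasp_force: 5.3
```

Request:
{"fn": "step_arm", "kwargs": {"steps": [0,0,0,0,0,0,0,0,0,0,0,-19.7,0,6.4,0,0,-18.8,0,8.6,0,0,-17.9,0,10.5,0,0,-16.5,0,12.5,0]}}

```text
time_s: 5.42
tool_pos: [0.5736, 0.1253, 0.4201]
tool_rot: [179.9, 0.0, 91.1]
force: [1.6, 2.9, 3.8]
grip_width: 0.0324
grasp_force: 25.0
```

Request:
{"fn": "step_arm", "kwargs": {"steps": [0,-15.1,0,14.1,0,0,-13.5,0,15.7,0,0,-11.7,0,17.1,0,0,-9.8,0,18.3,0,0,-7.7,0,19.2,0,0,-5.6,0,20,0,0,-3.4,0,20.4,0,0,-1.1,0,20.7,0,0,0,0,3,0,0,0,0,0,0,0,0,0,0,0]}}

```text
time_s: 6.8
tool_pos: [0.5745, 0.0562, 0.2714]
tool_rot: [-179.9, 0.2, 91.1]
force: [-2.5, -3.5, 7.3]
grip_width: 0.0318
grasp_force: 24.6
```

```bash
python3 - <<'E'
from h import *
c=snap('scene','s4');o=env.get_obs();print(o['tool_pos'],o['force'],o['grip_width'])
cv2.imwrite('pics/s4b.png',cv2.resize(c['image'][150:300,240:400,::-1],None,fx=4,fy=4,interpolation=cv2.INTER_CUBIC))
E
```

```text
[0.57445712 0.05627313 0.27134608] [-2.97243888 -2.09377446  7.24195809] 0.03229069570072115
```

View pics/s4b.png

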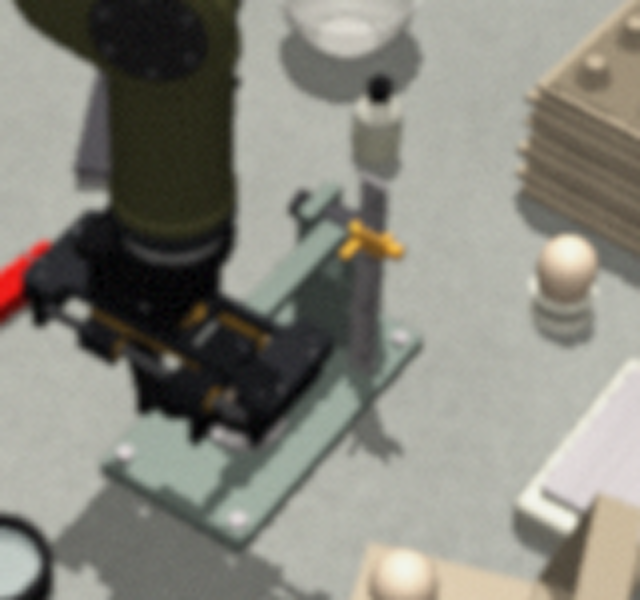

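The lever is level over the egg, at crop (280,270). I'll push a little further to be sure it has reached the stop.

Request:
{"fn": "step_arm", "kwargs": {"steps": [0,0,0,3,0,0,0,0,3,0,0,0,0,0,0,0,0,0,0,0]}}

```text
time_s: 7.35
tool_pos: [0.5745, 0.0568, 0.268]
tool_rot: [-179.9, 0.3, 91.1]
force: [-8.6, -4.1, 23.3]
grip_width: 0.0315
grasp_force: 23.1
```

The push is now 23 N against the stop, well over the 6 N that holds it there. I'll guide the lever back up.

Request:
{"fn": "step_arm", "kwargs": {"steps": [0,0,0,-9,0,0,1.1,0,-20.7,0,0,3.4,0,-20.4,0,0,5.6,0,-20,0,0,7.7,0,-19.2,0,0,9.8,0,-18.3,0,0,11.7,0,-17.1,0,0,13.5,0,-15.7,0,0,15.1,0,-14.1,0,0,16.5,0,-12.5,0,0,17.9,0,-10.5,0,0,18.8,0,-8.6,0]}}

```text
time_s: 8.85
tool_pos: [0.5733, 0.1818, 0.4484]
tool_rot: [179.9, -0.3, 91.3]
force: [12.9, 9.3, -25.3]
grip_width: 0.032
grasp_force: 26.8
```

Request:
{"fn": "step_arm", "kwargs": {"steps": [0,19.7,0,-6.4,0,0,0,0,0,0,1,0,0,0,0,1,0,0,0,0,1,0,0,0,0,1,0,0,0,0,1,0,0,0,0,1,0,0,0,0]}}

```text
time_s: 9.85
tool_pos: [0.572, 0.1991, 0.4579]
tool_rot: [180.0, 0.0, 91.1]
force: [-0.1, -0.5, -0.4]
grip_width: 0.0826
grasp_force: 0.0
```

Request:
{"fn": "step_arm", "kwargs": {"steps": [1,-25,0,0,0,1,-35,0,0,0,1,-40,0,0,0,1,0,0,0,0,1,0,0,0,0]}}

```text
time_s: 10.48
tool_pos: [0.5739, 0.0996, 0.4579]
tool_rot: [180.0, -0.0, 91.2]
force: [-1.1, 0.1, -0.6]
grip_width: 0.0868
grasp_force: 0.0
```

```bash
python3 - <<'E'
from h import *
c=snap('wrist','w5');print(env.get_obs()['tool_pos'],c['camera_matrix'][0,0])
E
```

```text
[0.57379009 0.10037726 0.45789929] 300.2004838961737
```

Request:
{"fn": "step_arm", "kwargs": {"steps": [1,-30,0,0,0,1,-30,0,0,0,1,0,0,0,0,1,0,0,0,0]}}

```text
time_s: 11.02
tool_pos: [0.5751, 0.0411, 0.4579]
tool_rot: [180.0, -0.1, 91.3]
force: [-0.2, -0.8, 0.5]
grip_width: 0.0872
grasp_force: 0.0
```

```bash
python3 - <<'E'
from h import *
c=snap('wrist','w6');s=snap('scene','s6');print(env.get_obs()['tool_pos'])
w=[]
for n in('w5','w6'):
    i=load(n)['image'];h=cv2.cvtColor(i,cv2.COLOR_RGB2HSV);m=cv2.inRange(h,(12,130,80),(35,255,255));m[280:]=0
    k,l,st,ce=cv2.connectedComponentsWithStats(m)
    for j in range(1,k):
        if st[j,4]>15: print(n,st[j],ce[j].round(1))
    w.append(i[0:250,230:430])
i=np.hstack(w+[s['image'][100:350,260:460]])
cv2.imwrite('pics/w56.png',cv2.resize(i[:,:,::-1],(800,333),interpolation=cv2.INTER_CUBIC))
E
```

```text
[0.57505018 0.04129207 0.45789834]
w5 [312  69  43  21 359] [335.   76.8]
w5 [ 97 250  28  30 305] [107.1 263.4]
w5 [432 250  30  30 404] [448.8 262. ]
w6 [313   0  46  33 548] [332.5   7.1]
w6 [ 97 250  17  30 225] [104.1 264.8]
w6 [434 250  28  30 403] [449.3 262.4]
w6 [113 254  12   8  36] [119.6 257.9]
```

View pics/w56.png

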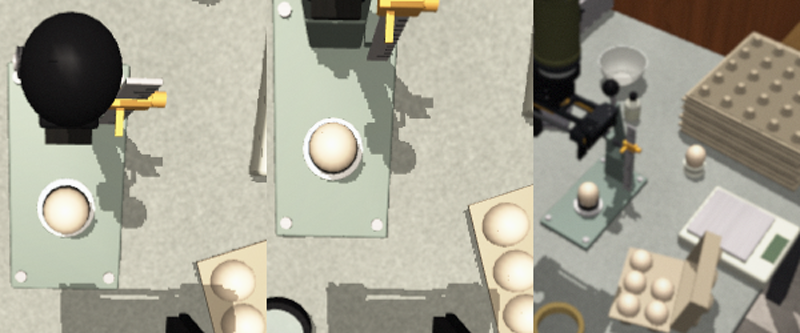

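The lever is back up (ball at left-panel (70,70)) and the egg is still in its cup. The pointer tip shows at about (119,136) in the left panel and (390,42) in the middle one. I'll get precise tip pixels and triangulate.

```bash
python3 - <<'E'
from h import *
for n,c0,c1,r0,r1 in(('w5',310,330,82,106),('w6',310,335,18,40)):
    i=load(n)['image'][r0:r1,c0:c1].astype(int); m=(i[:,:,0]-i[:,:,2]>70)
    print(n,[(r0+r,c0+np.flatnonzero(m[r]).min(),c0+np.flatnonzero(m[r]).max()) for r in range(len(m)) if m[r].any()][-6:])
E
```

```text
w5 [(96, np.int64(316), np.int64(322)), (97, np.int64(316), np.int64(321)), (98, np.int64(316), np.int64(321)), (99, np.int64(316), np.int64(321)), (100, np.int64(316), np.int64(321)), (101, np.int64(316), np.int64(321))]
w6 [(26, np.int64(319), np.int64(324)), (27, np.int64(319), np.int64(324)), (28, np.int64(319), np.int64(324)), (29, np.int64(319), np.int64(324)), (30, np.int64(319), np.int64(324)), (31, np.int64(319), np.int64(324))]
```

```bash
python3 - <<'E'
from h import *
a,b=load('w5'),load('w6');sc=load('scene');tp=load('top')
S=(280+230/5,150+322/5);T=(215+142/5,150+107/5)
print(tri((a,(318.7,101.5)),(b,(321.7,31.5))))
print(tri((a,(318.7,101.5)),(b,(321.7,31.5)),(sc,S)))
print(tri((a,(318.7,101.5)),(sc,S)), tri((sc,S),(tp,T)))
# egg & magnifier
for n,c in(('a',a),('b',b)):
    i=c['image'];m=(i.min(2)>0)
print(tri((a,(230+66/1.333,211/1.333)),(b,(230+(333-266.7)/1.333,147/1.333))))
E
```

```text
(array([0.60996773, 0.19492982, 0.14537341]), [np.float64(0.0002013571971320281), np.float64(0.00020135719713207576)])
(array([0.61045224, 0.19552236, 0.14298032]), [np.float64(0.0005493314828148548), np.float64(9.640388040735358e-05), np.float64(0.0004804477049922227)])
(array([0.61045575, 0.19546407, 0.14298665]), [np.float64(0.0005135195645307708), np.float64(0.0005135195645306914)]) (array([0.60876609, 0.19618945, 0.14103771]), [np.float64(0.0016079066368494069), np.float64(0.0016079066368493943)])
(array([0.57513061, 0.13333289, 0.05184867]), [np.float64(3.862067077171032e-06), np.float64(3.8620670773365674e-06)])
```

Request:
{"fn": "step_arm", "kwargs": {"steps": [1,0,0,0,10.55,1,0,0,0,10.55,1,0,0,0,10.55,1,0,0,0,10.55,1,0,0,0,10.55,1,0,0,0,10.55,1,0,0,0,10.55,1,0,0,0,10.55,1,0,0,0,10.55,0.6,-40,38,30,0,0.6,-40,38,30,0,0.6,-40,38,30,0]}}

```text
time_s: 12.62
tool_pos: [0.4474, -0.0658, 0.3673]
tool_rot: [180.0, -0.0, -3.7]
force: [1.3, -0.1, 0.0]
grip_width: 0.0646
grasp_force: 0.0
```

Request:
{"fn": "step_arm", "kwargs": {"steps": [0.6,0,0,0,0,0.6,0,0,0,0,0.6,0,0,0,0]}}

```text
time_s: 13.0
tool_pos: [0.45, -0.0647, 0.3694]
tool_rot: [-180.0, -0.1, -3.6]
force: [-0.6, -0.0, 0.3]
grip_width: 0.0526
grasp_force: 0.0
```

```bash
python3 - <<'E'
from h import *
c=snap('wrist','w7');o=env.get_obs();print(o['tool_pos'],o['tool_rot'],o['grip_width'],o['qpos'].round(0))
i=cv2.resize(c['image'][:,:,::-1],(800,600))
for X in([.5143,-.0688,.011],[.4365,-.0636,.022]):
    u=proj(c,X)[0]/.7;print(u.round(0));cv2.circle(i,tuple(int(k) for k in u),4,(0,0,255),1)
cv2.imwrite('pics/w7b.png',i)
E
```

```text
[ 0.44989411 -0.0648938   0.36925427] [-1.79987222e+02 -1.24224618e-01 -3.63448208e+00] 0.05253371119544555 [ 41.  -4. -35. 111.  -2.  72. -86.]
[399. 194.]
[398. 296.]
```

View pics/w7b.png

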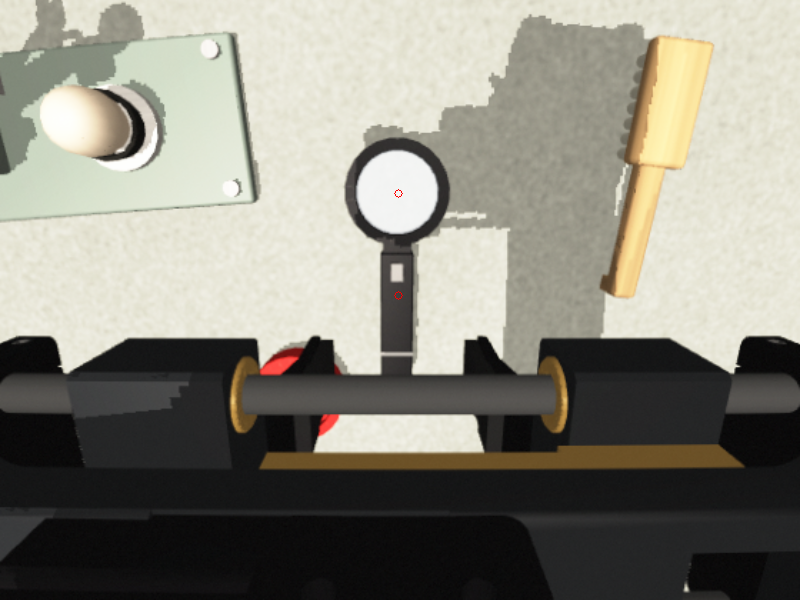

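The glass (397,192) and handle match the predicted circles to within about 1 mm, and the handle is centred between the fingers. The red look-alike at (295,390) is left of the handle end. I'm descending.

Request:
{"fn": "step_arm", "kwargs": {"steps": [0.5,-4,0,30,0,0.5,-4,0,30,0,0.5,-3,0,30,0,0.5,-2,0,30,0,0.5,0,0,20,0,0.5,0,0,0,0,0.5,0,0,0,0]}}

```text
time_s: 13.92
tool_pos: [0.4367, -0.065, 0.2292]
tool_rot: [-180.0, -0.1, -3.7]
force: [0.6, -0.7, 0.4]
grip_width: 0.0436
grasp_force: 0.0
```

```bash
python3 - <<'E'
from h import *
c=snap('wrist','w8');o=env.get_obs();print(o['tool_pos'],o['tool_rot'],o['grip_width'])
def cen(c):
    i=c['image'];h=cv2.inRange(i,(215,215,215),(255,255,255))
    k,l,st,ce=cv2.connectedComponentsWithStats(h);P=proj(c,[.5143,-.0688,.011])[0]
    for j in range(1,k):
        if st[j,4]>500: print(st[j],ce[j].round(1),P.round(1))
cen(load('w7'));cen(c)
E
```

```text
[ 0.43664999 -0.06510147  0.2293499 ] [ 1.79986726e+02 -1.26263509e-01 -3.76290416e+00] 0.04337909724062645
[    0     0   344   261 30171] [180.6 138.5] [279.1 135.5]
[  28   64   35   41 1091] [45.2 83.4] [279.1 135.5]
[ 102   79   73   66 2196] [147.  120.7] [279.1 135.5]
[ 421   93  139  164 8818] [503.9 189.2] [279.1 135.5]
[ 250  106   56   57 2489] [277.7 133.8] [279.1 135.5]
[ 289  159   68  102 4356] [323.4 209.8] [279.1 135.5]
[ 221  291  116   25 2448] [279.1 303.2] [279.1 135.5]
[    0     0   367   261 43808] [151.6 120. ] [277.6 118.1]
[ 500    0   57  221 5849] [523.6  91.4] [277.6 118.1]
[   0   56   98   77 3637] [ 56.1 103.7] [277.6 118.1]
[ 226   64   98  102 7845] [274.7 114.2] [277.6 118.1]
[ 298  226   66   35 1391] [329.7 242. ] [277.6 118.1]
[231 291  26  25 571] [244.3 303.5] [277.6 118.1]
[293 291  35  25 708] [310.7 303.8] [277.6 118.1]
```

```bash
python3 - <<'E'
from h import *
print(tri((load('w7'),(277.7,133.8)),(load('w8'),(274.7,114.2))))
E
```

```text
(array([ 0.51630409, -0.06733607,  0.02148801]), [np.float64(7.548214678014386e-05), np.float64(7.548214678011902e-05)])
```

Request:
{"fn": "step_arm", "kwargs": {"steps": [0.5,1,-1,15,0,0.5,1,-1,15,0,0.5,0,0,12,0,0.5,0,0,0,0,0.5,0,0,0,0]}}

```text
time_s: 14.6
tool_pos: [0.4379, -0.0635, 0.1862]
tool_rot: [-180.0, 0.0, -3.8]
force: [-1.0, 0.1, 0.2]
grip_width: 0.0437
grasp_force: 0.0
```

Request:
{"fn": "step_arm", "kwargs": {"steps": [0,0,0,0,0,0,0,0,0,0,0,0,0,0,0,0,0,0,0,0,0,0,0,0,0], "grip_force": 35}}

```text
time_s: 15.22
tool_pos: [0.438, -0.0635, 0.1865]
tool_rot: [180.0, -0.0, -3.8]
force: [-0.3, 0.7, 4.2]
grip_width: 0.0258
grasp_force: 35.0
```

Request:
{"fn": "step_arm", "kwargs": {"steps": [0,0,0,-15,0,0,0,0,-20,0,0,0,0,-30,0,0,0,0,-30,0,0,0,0,-30,0,0,0,0,-20,0,0,0,0,0,0,0,0,0,0,0]}}

```text
time_s: 16.23
tool_pos: [0.4372, -0.0634, 0.3305]
tool_rot: [180.0, 0.1, -3.8]
force: [-0.1, 0.0, -1.6]
grip_width: 0.0258
grasp_force: 35.0
```

```bash
python3 - <<'E'
from h import *
c=snap('wrist','w9');s=snap('scene','s9');t=snap('top','t9');o=env.get_obs();print(o['tool_pos'],o['tool_rot'],o['grip_width'],o['force'])
i=cv2.resize(c['image'][:,:,::-1],(800,600));g=proj(c,o['tool_pos']+[.078,-.0052,-.175])[0]/.7;print(g)
cv2.imwrite('pics/w9b.png',np.hstack([cv2.resize(i,(400,300)),cv2.resize(s['image'][180:330,160:360,::-1],(400,300))]))
E
```

```text
[ 0.43728427 -0.06344714  0.33010702] [-1.79967917e+02  1.17973869e-01 -3.79776808e+00] 0.025546917416446026 [ 0.63227086 -0.69216035 -1.57268223]
[399.75281408 161.40487292]
```

View pics/w9b.png

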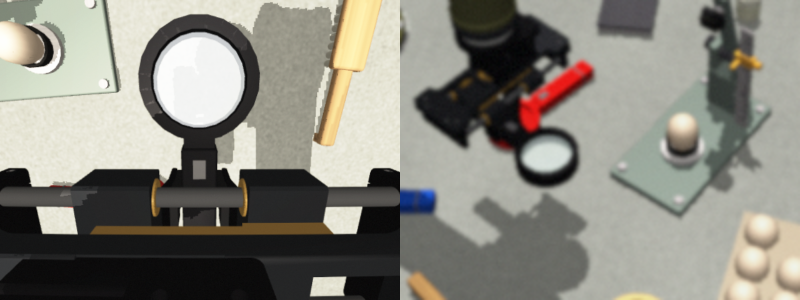

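The magnifier is held level, with its lens at (199,80) in the left half. Next I'll measure where the glass is and how far it has to go.

```bash
python3 - <<'E'
from h import *
c,s,t=load('w9'),load('s9'),load('t9')
def bright(c,box,lo):
    x0,x1,y0,y1=box;g=cv2.GaussianBlur(c['image'][y0:y1,x0:x1],(3,3),0).min(2)
    m=(g>lo).astype(np.uint8);k,l,st,ce=cv2.connectedComponentsWithStats(m)
    print([(st[j].tolist(),(ce[j]+[x0,y0]).round(1)) for j in range(1,k) if st[j,4]>60])
bright(c,(200,360,20,190),190);bright(s,(216,252,240,276),120)
w=(278.6,112.);q=(234.,258.)
x,r=tri((c,w),(s,q));print(x,r)
print(atz(c,w,.1546))
E
```

```text
[([0, 0, 61, 51, 1098], array([216.5,  34.2])), ([97, 0, 63, 27, 708], array([336.3,  27.2])), ([16, 26, 125, 131, 12922], array([278.2, 111.2])), ([0, 126, 42, 44, 747], array([212.1, 176.2])), ([128, 152, 30, 18, 403], array([342.3, 182.4]))]
[([0, 0, 36, 36, 348], array([238.9, 260.2])), ([5, 9, 25, 17, 329], array([233. , 257.1]))]
[ 0.51617629 -0.06764798  0.15491292] [np.float64(0.0005737752061977989), np.float64(0.000573775206197861)]
[ 0.51581029 -0.0680783   0.1546    ]
```

Request:
{"fn": "step_arm", "kwargs": {"steps": [0,5.6,-25.5,0,0,0,5.6,-25.5,0,0,0,5.6,-25.5,0,0,0,5.6,-25.5,0,0,0,5.6,-25.5,0,0,0,5.6,-25.5,0,0,0,5.6,-25.5,0,0,0,5.6,-25.5,0,0,0,0,0,5,0,0,0,0,5,0,0,0,0,0,0,0,0,0,0,0]}}

```text
time_s: 17.88
tool_pos: [0.496, 0.1363, 0.3211]
tool_rot: [180.0, 0.0, -3.9]
force: [-0.3, 0.6, -1.6]
grip_width: 0.0255
grasp_force: 35.0
```

```bash
python3 - <<'E'
from h import *
c=snap('wrist','w10');s=snap('scene','s10');t=snap('top','t10');o=env.get_obs();print(o['tool_pos'],o['tool_rot'],o['grip_width'],o['force'],o['time_s'])
print(proj(c,[[.5745,.1325,.1445],[.5745,.1325,.077]]),proj(s,[[.5745,.1325,.1445],[.61,.195,.1445]]))
i=cv2.resize(c['image'][:,:,::-1],(400,300));S=cv2.resize(s['image'][150:300,240:440,::-1],(400,300))
cv2.imwrite('pics/w10b.png',cv2.resize(np.hstack([i,S]),None,fx=1,fy=1))
E
```

```text
[0.49605595 0.13677754 0.32134774] [ 1.79984443e+02 -2.57464366e-02 -3.83710604e+00] 0.025466268836895692 [ 0.14392123  0.77555234 -1.48586121] 18.025
[[276.48925328 112.7456584 ]
 [277.02235052 117.47756421]] [[300.90334913 222.32989004]
 [325.58982966 214.06898998]]
```

View pics/w10b.png

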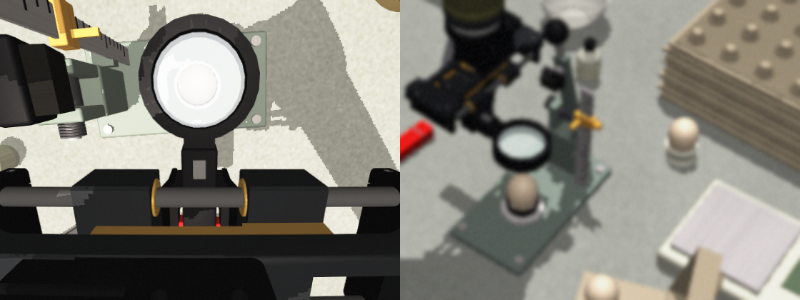

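The glass (199,80 in the left half) is centred over the egg, within about 1 mm of the target. It sits about 1 mm high, so I'll trim that, let it settle and hand in.

Request:
{"fn": "step_arm", "kwargs": {"steps": [0,0,0,1.5,0,0,0,0,0,0,0,0,0,0,0,0,0,0,0,0,0,0,0,0,0,0,0,0,0,0]}}

```text
time_s: 18.77
tool_pos: [0.496, 0.1371, 0.3196]
tool_rot: [180.0, 0.0, -3.8]
force: [0.5, -0.5, -0.8]
grip_width: 0.026
grasp_force: 35.0
```

```bash
python3 -c "
from cell import env
o=env.get_obs();print(o['tool_pos'],o['joint_velocities'],o['grasp_force']);print(env.sign_off())"
```

```text
[0.49598052 0.13710058 0.31964353] [ 0.00194089  0.11482427  0.02504784 -0.0173039   0.03193582  0.00101314
 -0.0250733 ] 34.98993515968323
the job is handed in; nothing more can be done
None
```

I stamped the egg, let the lever back up, and handed in at about 19 s with the magnifier held level and centred over the egg, its glass about 144 mm above the bench to match the measured pointer height; the hand-in gave no verdict.

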